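Open the child-proof head-cleaner bottle on its pull-out tray

TASK

Pull the head-cleaner tray all the way out from under the bench riser, then press the bottle's child-proof cap down, turn it anticlockwise while it is held down, and lift it off. Finish still holding the cap: upright, still and clear of the bottle, about 5 cm straight above the open mouth, with the bottle left standing in its well, the tray left out and the parts lying around not disturbed.

Things in the scene. Friction and masses are not known exactly. Their poses are not given: they have to be found in the camera images.
- riser: Grey steel bench riser, fixed: a shelf 490 mm wide, 200 mm deep, underside 145 mm and top 157 mm above the bench, on two side panels. Origin: on the bench under the middle of the stowed bottle; x points away from the open front, y along the shelf. The shelf spans x -30 to +170 mm; small things on it stand up to 65 mm high, at x over +80 mm.
- tray (a joint): How far the aluminium bottle tray has been pulled out along the riser's -x, in m: 0 stowed, 0.15 fully out at its stop. It runs on slides with about 4 N of friction and stays where it is left. The tray is 92 mm wide, its floor 6 mm above the bench.
- handle (a point): Middle of the tray's bar handle: a round steel bar 10 mm thick, running 72 mm along the riser's y on two end legs, its axis 42 mm above the bench and 105 mm in front (-x) of the bottle's centre. Free space below it down to the tray floor, and 65 mm free between it and the well. Axes as the riser's.
- well (a point): Centre of the floor of the square well on the tray in which the bottle stands: 56.5 mm square inside, walls 2.5 mm thick and 26 mm high. Axes as the riser's.
- bottle: White plastic solvent bottle, loose but kept from turning by the square well; 0.14 to 0.26 kg as filled. Origin: centre of its underside, z up. Body 54 mm square and 66 mm high, then a sloping shoulder to 79 mm, then a round neck 25 mm in diameter (36 mm over its three locking lugs) up to the mouth at 100 mm.
- mouth (a point): Centre of the bottle's mouth rim, 100 mm above the bottle's underside.
- cap: Black ribbed push-and-turn cap, round, 44 mm in diameter and 26 mm high, about 42 g with the spring seal inside it. Origin: centre of its lower edge; z up along its axis. Closed, its lower edge is 86 mm and its top 112 mm above the bottle's underside, and its x axis lies along the bottle's. Locked, it cannot be pulled off: the bottle would come up with it.
- cap_top (a point): Centre of the cap's top. The seal's spring pushes the cap up: 5 N closed, 13 N pressed fully down by 6 mm. Three inner lugs let it turn only when pressed down more than 4 mm (aim at 5.5 mm), and only anticlockwise seen from above. From 0.6 rad to a stop at 1.5 rad (aim at 1.05) the lugs stand in gaps of the neck's lugs and the cap lifts straight off.
- frame: Bystander: matte black deck transport frame lying on the bench, 150 x 105 mm, 25 mm high. Origin: centre of its underside.
- cone: Bystander: ribbed rubber belt-stretching cone standing on the bench, 64 mm in diameter at its foot, 88 mm high. Origin: centre of its underside.
- post0: Bystander: chrome tape guide post standing on the bench, 20 mm in diameter at its foot, 34 mm high. Origin: centre of its underside.
- post1: Bystander: a second chrome tape guide post, the same.
Mind the look-alikes: they are no part of the job. Of the things shaped like the bottle, the white one is meant.

How it is judged:
By the outcome, as a careful person would: the job done as asked, in the order asked, and still so for the second after the job is handed in, while the arm keeps its last pose, push and grip.
It also fails if it takes over 48 s, if anything falls off the work surface, if the arm or the gripper's body presses on something with over 40 N, if the wrist force passes 120 N, or if a joint passes its speed limit or range.

ROBOT

A 6-joint arm with a two-finger parallel gripper is mounted at the origin on the work surface. World frame = base frame: x ahead of the robot, y to its left, z up, the work surface at z = 0. Lengths are in mm, angles in rad, forces in N, time in s.
With the tool pointing down it reaches from about 325 to 875 mm from the base axis. Payload 4.4 kg.
Tool frame: the origin (TCP) lies between the finger pads; the fingertips stand 25 mm ahead of it and the grasp point (between the pads) lies 6 mm ahead of it; z points along the fingers, y is the line along which they close (so a half turn about z gives the same grasp; the last joint's range is limited). The gripper opens to 85 mm and grips with 20 to 120 N. Pads are 22 mm wide; open, the fingers measure 114 mm over their backs; the gripper's body (76 mm by 85 mm) begins 54 mm behind the grasp point. The pads swing forward as they close: fully open they stand 13 mm farther back than shut.
Start: joints at [-1.401, 0.207, 1.542, -0, 1.393, -0.15], TCP at [180.754, -545.853, 256.282] pointing down, gripper open.
Joint ranges: [-2.73, 2.73], [-0.86, 2.22], [0.23, 2.46], [-1.11, 4.25], [0.08, 2.63], [-2.82, 2.82]. Speed limits (rad/s): [2.79, 2.79, 3.14, 3.14, 3.14, 3.14].

INTERFACE

Orientations are given as a unit quaternion [x, y, z, w].
In Python, from rig import bot, vision gives the robot as it stands.
- The arm moves only by the tool carry_out, never from a script. Its argument "moves" is a list of rows, each a list of 7 numbers: the turn, a rotation vector about the tool's x, y, z in rad, then the shift along the tool's x, y, z in m, then the closure, from 0 (fully open) to 1 (shut). In form: [[wx, wy, wz, x, y, z, claw], ...]. A call has exactly 10 rows; each row shifts and turns the commanded pose from where the row before left it, along the tool's axes as they then stand; what a row does not reach is not made up. A row lasts 1/10 s, in which the tool goes at most 50 mm and 8.59 degrees, less where a joint would pass 70% of its speed; a pose out of reach is approached as far as the arm can. A call with a gripper value outside its range is refused whole. The fingers move at their own pace and stop on an object; the grip force is fixed at half the most. Time passes only in rows, so rows that do not move let the fingers close, or fill a call up. It gives the time, the measured TCP pose, the force, the opening and the grip force at its end, in the units of the state.
- bot.observe(): the state, without advancing time (a new reading comes with each control period).
- vision.read_camera(name): name is "scene" or "top" or "wrist"; returns a dict with "image" (384x512x3 uint8, red, green, blue), "depth" (384x512 float32, mm along the optical axis (not along the pixel's ray), 0 where there is no reading), "fx", "fy", "cx", "cy" (pixels), "D" ([k1, k2, p1, p2, k3] as OpenCV has them; the pictures are not rectified), "extrinsics" (4x4, takes a point from world to camera coordinates); the wrist camera has in their place "hand_eye" (4x4, takes a point from camera to tool coordinates, whose origin is the TCP and whose axes are the flange's). Camera axes: x right, y down, z forward; pixel columns grow to the right and rows downward; lengths in mm; the calibration is good to about 2 mm. A picture is of the moment at which its call begins: read the wrist's pose just before it.
- bot.hand_in(): hands the job in; it is judged then, once.
The state is a dict: "time": time; "joints": joint angles; "joint_velocities": joint speeds; "joint_torque": joint torques, N m; "ee_pos": TCP position; "ee_rot": TCP orientation; "force": force on the tool from outside, world axes, zero at the start; "wrist_torque": the same for the moment, N m; "width": finger opening in mm; "finger_force": force on a finger pad.
Only numpy, scipy, OpenCV 4.12 (cv2) and the standard library are available. Lean on these libraries where they do the work, as an engineer would, in place of code of your own. Each camera call takes 0.05 s, during which the arm holds its last target. There are 200 camera calls.

## Working session

There is one attempt and no reset: what is moved stays moved. The work goes in short steps, Python scripts to look and compute and a tool call to move; the robot and the scene stay as the last step left them, time stands still between calls to the robot, and variables do not carry over. Pictures are saved under pics/ and viewed, at most 10 in all, crops included, and the job is handed in when it is done.

Besides the shell and the picture viewer there is one more tool, called after "Call:" as name([rows], argument=value, ...), one row to a line, values as JSON. carry_out: Moves the arm, as the interface text tells. Its arguments: {"type":"object","properties":{"moves":{"type":"array"}},"required":["moves"]}

```bash
mkdir -p pics; cat > h.py <<'E'
import numpy as np, cv2
from scipy.spatial.transform import Rotation as R
from rig import bot, vision
def grab(n):
    s=bot.observe(); c=vision.read_camera(n)
    K=np.array([[c['fx'],0,c['cx']],[0,c['fy'],c['cy']],[0,0,1.]]); D=np.array(c['D'],float)
    if n=='wrist':
        T=np.eye(4);T[:3,:3]=R.from_quat(s['ee_rot']).as_matrix();T[:3,3]=s['ee_pos']
        W=T@np.array(c['hand_eye'])
    else: W=np.linalg.inv(np.array(c['extrinsics']))
    return c,K,D,W
def rays(px,K,D,W):
    p=cv2.undistortPoints(np.array(px,float).reshape(-1,1,2),K,D).reshape(-1,2)
    return np.c_[p,np.ones(len(p))]@W[:3,:3].T, W[:3,3]
def onz(px,z,K,D,W):
    d,o=rays(px,K,D,W); return o+d*((z-o[2])/d[:,2])[:,None]
def cloud(c,K,D,W):
    h,w=c['depth'].shape; u,v=np.meshgrid(np.arange(w),np.arange(h))
    p=cv2.undistortPoints(np.stack([u,v],-1).reshape(-1,1,2).astype(float),K,D).reshape(-1,2)
    P=np.c_[p,np.ones(len(p))]*c['depth'].reshape(-1,1)
    return (P@W[:3,:3].T+W[:3,3]).reshape(h,w,3)
E
python3 - <<'E'
from h import *
import pickle
ims=[]
for n in('scene','top'):
    f=grab(n); pickle.dump(f,open(n+'.pkl','wb')); cv2.imwrite(f'pics/{n}.png',cv2.resize(f[0]['image'][...,::-1],(768,576)))
    print(n,f[3].round(2).tolist(), (f[0]['depth']>0).mean())
s=bot.observe();print(s)
E
```

```text
scene [[-0.9, -0.36, 0.26, 340.76], [-0.44, 0.74, -0.51, 498.69], [-0.02, -0.57, -0.82, 813.99], [0.0, 0.0, 0.0, 1.0]] 0.9960581461588541
top [[0.0, -1.0, 0.1, 457.41], [-1.0, -0.01, -0.01, 57.77], [0.01, -0.1, -1.0, 1051.74], [0.0, 0.0, 0.0, 1.0]] 0.9961293538411459
{'time': 0.1, 'joints': array([-1.40148700e+00,  2.07361596e-01,  1.54283935e+00, -3.07765481e-05,
        1.39356683e+00, -1.50507393e-01]), 'joint_velocities': array([ 0.00077673, -0.00115648, -0.00438302, -0.00063903,  0.00067712,
        0.00172532]), 'joint_torque': array([-1.04823186e-03, -3.84089899e+01, -2.92548376e+01, -1.96870169e-04,
        4.88044956e-03,  2.18030266e-05]), 'ee_pos': array([ 180.63932939, -545.18921576,  255.21323682]), 'ee_rot': array([ 9.87240860e-01,  1.59230338e-01, -2.53676014e-05, -1.08737307e-03]), 'force': array([-0.63926243,  0.49010563, -0.73238105]), 'wrist_torque': array([-0.04221477,  0.01258542,  0.0091387 ]), 'finger_force': 0.0, 'width': 85.88419568297607}
```

View pics/scene.png

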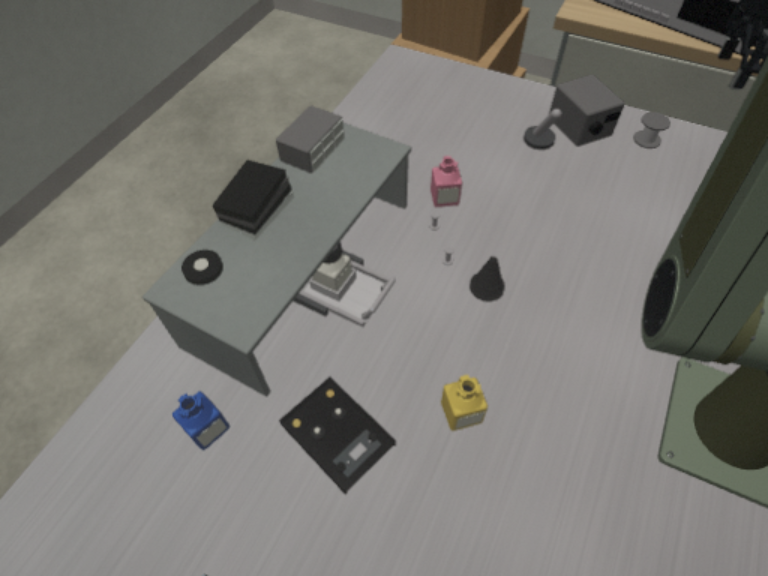

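View pics/top.png

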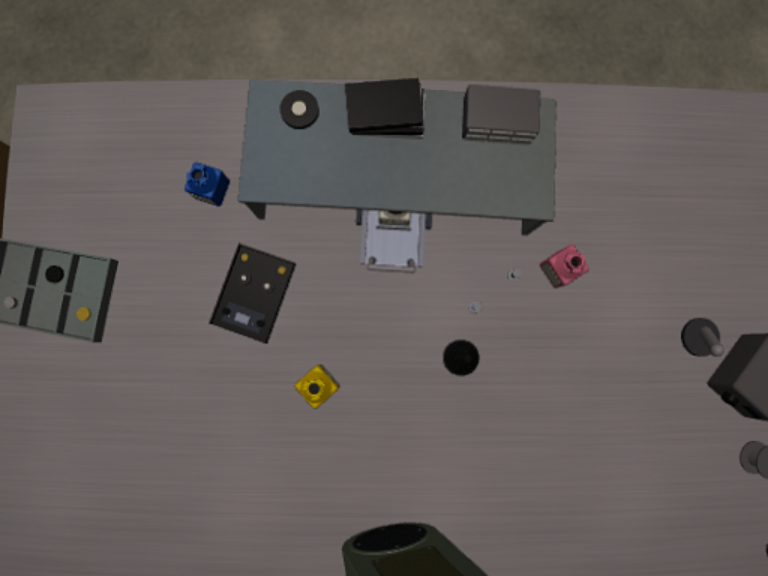

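Scene shows the riser with the bottle's tray partly visible (scene ~(340,280), top ~(393,240)). The bottle-like things are blue (top 207,184), yellow (317,387), pink (565,265) and white in the tray under the shelf front (393,218). The white one stands in the tray, so it is the one meant. Next I confirm it in a crop and measure.

```bash
python3 - <<'E'
from h import *
import pickle
f=pickle.load(open('top.pkl','rb')); c,K,D,W=f
P=cloud(*f); im=c['image']
m=(abs(P[...,2]-157)<8)&(P[...,0]>500)
m=cv2.morphologyEx(m.astype(np.uint8),cv2.MORPH_OPEN,np.ones((3,3)))
n,l,st,ce=cv2.connectedComponentsWithStats(m); k=1+st[1:,4].argmax(); print(st[k])
mm=(l==k)
v,u=np.nonzero(mm); X=onz(np.c_[u,v],157,K,D,W)[:,:2].astype(np.float32)
print('shelf rect',cv2.minAreaRect(X), cv2.boxPoints(cv2.minAreaRect(X)).tolist(), 'z',np.median(P[mm][:,2]))
# front edge: lowest row per column
e=np.array([(uu,v[u==uu].max()+.5) for uu in range(170,365)]); E=onz(e,157,K,D,W)
p=np.polyfit(E[:,1],E[:,0],1); print('front edge x=a*y+b',p,'yaw',np.arctan(-p[0]) )
for n in ('cloud near handle',):
    q=(P[...,0]>480)&(P[...,0]<720)&(abs(P[...,1])<500)
    reg=P[165:184,235:290]; hh=(reg[...,2]>30)&(reg[...,2]<60); print(reg[hh].mean(0),hh.sum(),reg[hh].min(0),reg[hh].max(0))
a=cv2.resize(im[125:190,220:310],None,fx=6,fy=6,interpolation=cv2.INTER_CUBIC)
s=pickle.load(open('scene.pkl','rb')); b=cv2.resize(s[0]['image'][155:220,190:275],(540,390)[::1],interpolation=cv2.INTER_CUBIC)
o=np.zeros((600,800,3),np.uint8); a=cv2.resize(a,(400,289)); b=cv2.resize(b,(400,306)); o[:289,:400]=a;o[:306,400:]=b
cv2.imwrite('pics/crop.png',o[:310,:,::-1])
E
```

```text
[  159    53   212    95 13402]
shelf rect ((759.4354858398438, 19.023239135742188), (488.7833557128906, 201.49778747558594), 86.68116760253906) [[644.7072143554688, -219.12599182128906], [845.8670043945312, -230.79112243652344], [874.1637573242188, 257.1724853515625], [673.0039672851562, 268.83758544921875]] z 155.5788505980567
front edge x=a*y+b [5.41863186e-02 6.58206847e+02] yaw -0.05413337867164228
[588.67604898  29.21594323  43.87255141] 132 [582.86912795 -11.82897921  30.48788857] [600.16609387  68.00528619  49.49060356]
```

View pics/crop.png

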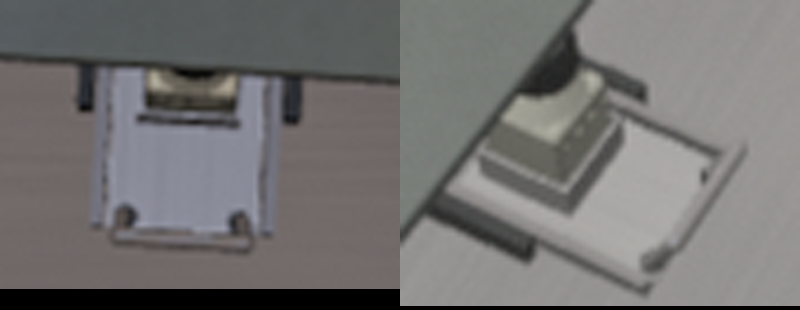

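The crop confirms it: the white bottle with a black cap stands in the tray's well, with the handle bar in front at about (261,179) in the raw top image. Shelf size (489 x 201 mm, z 156) matches, and the handle predicted from the shelf (585,29) agrees with depth (589,29,44). First I turn the tool so the fingers close along the riser's x.

Call:
carry_out([
  [0,0,-0.149,0,0,0,0],
  [0,0,-0.149,0,0,0,0],
  [0,0,-0.149,0,0,0,0],
  [0,0,-0.149,0,0,0,0],
  [0,0,-0.149,0,0,0,0],
  [0,0,-0.149,0,0,0,0],
  [0,0,-0.149,0,0,0,0],
  [0,0,-0.149,0,0,0,0],
  [0,0,0,0,0,0,0],
  [0,0,0,0,0,0,0],
])

```text
time: 1.1
ee_pos: [180.7, -545.6, 255.8]
ee_rot: [0.729, 0.685, 0.0, -0.0]
force: [0.0, 0.5, -0.4]
width: 85.5
finger_force: 0.0
```

```bash
cat >> h.py <<'E'
def go(x,y,z,yaw):
    s=bot.observe(); r=R.from_quat(s['ee_rot']); M=r.as_matrix()
    T=np.array([[np.cos(yaw),np.sin(yaw),0],[np.sin(yaw),-np.cos(yaw),0],[0,0,-1]])
    print('t',round(s['time'],2),'pos',np.round(s['ee_pos'],1),'yaw',round(np.arctan2(M[1,0],M[0,0]),3),'w',round(s['width'],1),'F',np.round(s['force'],1))
    print(' turn',(r.inv()*R.from_matrix(T)).as_rotvec().round(3),'shift mm',(M.T@(np.array([x,y,z])-s['ee_pos'])).round(1))
E
python3 -c "
from h import *
go(545,31,240,1.514)"
```

```text
t 1.1 pos [ 180.7 -545.6  255.8] yaw 1.509 w 85.5 F [ 0.   0.5 -0.4]
 turn [-0.    -0.001 -0.005] shift mm [598.1 327.8  16.3]
```

Call:
carry_out([
  [0,0,0,0.03,0.0164,0.0008,0],
  [0,0,0,0.03,0.0164,0.0008,0],
  [0,0,0,0.03,0.0164,0.0008,0],
  [0,0,0,0.03,0.0164,0.0008,0],
  [0,0,0,0.03,0.0164,0.0008,0],
  [0,0,0,0.03,0.0164,0.0008,0],
  [0,0,0,0.03,0.0164,0.0008,0],
  [0,0,0,0.03,0.0164,0.0008,0],
  [0,0,0,0.03,0.0164,0.0008,0],
  [0,0,0,0.03,0.0164,0.0008,0],
])

```text
time: 2.1
ee_pos: [362.7, -254.8, 248.3]
ee_rot: [0.729, 0.685, 0.0, 0.0]
force: [0.8, 0.6, -0.0]
width: 85.5
finger_force: 0.0
```

Call:
carry_out([
  [0,0,0,0.033,0.018,0.0008,0],
  [0,0,0,0.033,0.018,0.0008,0],
  [0,0,0,0.033,0.018,0.0008,0],
  [0,0,0,0.033,0.018,0.0008,0],
  [0,0,0,0.033,0.018,0.0008,0],
  [0,0,0,0.033,0.018,0.0008,0],
  [0,0,0,0.033,0.018,0.0008,0],
  [0,0,0,0.033,0.018,0.0008,0],
  [0,0,0,0.033,0.018,0.0008,0],
  [0,0,0,0,0,0,0],
])

```text
time: 3.1
ee_pos: [542.9, 34.4, 240.9]
ee_rot: [0.727, 0.687, 0.001, -0.0]
force: [-0.9, -0.6, -0.2]
width: 85.7
finger_force: 0.0
```

```bash
python3 - <<'E'
from h import *
import pickle
go(585,29,150,1.514)
f=grab('wrist'); pickle.dump(f,open('w1.pkl','wb'))
cv2.imwrite('pics/w1.png',cv2.resize(f[0]['image'][...,::-1],(768,576)))
print(f[3].round(2).tolist())
P=cloud(*f); z=P[...,2]; m=(z>36)&(z<55)&(P[...,0]<620)&(P[...,0]>550)&(abs(P[...,1]-29)<50)
print(m.sum(),P[m].mean(0),P[m].min(0),P[m].max(0))
E
```

```text
t 3.1 pos [542.9  34.4 240.9] yaw 1.514 w 85.7 F [-0.9 -0.6 -0.2]
 turn [ 0.001 -0.002  0.   ] shift mm [-3.1 42.3 90.9]
[[1.0, -0.05, -0.02, 547.76], [-0.06, -0.95, -0.3, 109.87], [0.0, 0.3, -0.95, 359.1], [0.0, 0.0, 0.0, 1.0]]
878 [588.46547743  29.81608593  45.98932561] [581.66487343 -12.25679336  36.17227124] [599.30553787  67.70885113  49.32282259]
```

View pics/w1.png

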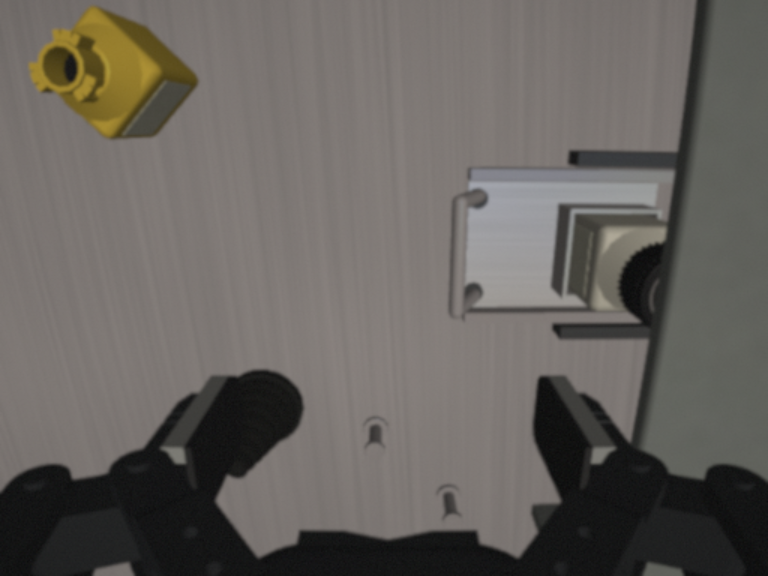

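The wrist view shows the bar handle from (459,195) to (459,318), the well with the white bottle and black cap at (650,285), and no obstacle around the handle.

```bash
python3 - <<'E'
from h import *
import pickle
f=pickle.load(open('w1.pkl','rb')); c,K,D,W=f
print(onz([[460/1.5,197/1.5],[459.5/1.5,257/1.5],[458/1.5,316/1.5]],42,K,D,W).round(1))
g=cv2.cvtColor(c['image'],cv2.COLOR_RGB2GRAY)
print(g[165,295:320])
P=cloud(*f)
print(P[165,298:316].round(0)[:,[0,2]].tolist())
go(585.5,29,48,1.514)
E
```

```text
[[590.7  66.1  42. ]
 [589.8  27.5  42. ]
 [588.2 -13.1  42. ]]
[125 124 125 125 116  99  84  91 105 116 125 131 132 126 122 125 141 156
 159 159 158 159 158 160 158]
[[586.0, 0.0], [587.0, 0.0], [588.0, 0.0], [584.0, 45.0], [585.0, 47.0], [586.0, 48.0], [587.0, 47.0], [588.0, 49.0], [589.0, 47.0], [590.0, 48.0], [591.0, 47.0], [592.0, 46.0], [593.0, 45.0], [600.0, 6.0], [601.0, 7.0], [602.0, 6.0], [603.0, 6.0], [604.0, 7.0]]
t 3.15 pos [541.8  32.6 240.7] yaw 1.513 w 84.8 F [ 0.5 -0.5 -0. ]
 turn [-0.001  0.    -0.001] shift mm [ -1.1  43.9 192.7]
```

Call:
carry_out([
  [0,0,0,-0.0002,0.0047,0.008,0.4],
  [0,0,0,-0.0002,0.0047,0.008,0.4],
  [0,0,0,-0.0002,0.0047,0.008,0.4],
  [0,0,0,-0.0002,0.0047,0.008,0.4],
  [0,0,0,-0.0002,0.0047,0.008,0.4],
  [0,0,0,-0.0002,0.0047,0.008,0.4],
  [0,0,0,-0.0002,0.0047,0.008,0.4],
  [0,0,0,-0.0002,0.0047,0.008,0.4],
  [0,0,0,-0.0002,0.0047,0.008,0.4],
  [0,0,0,-0.0002,0.0047,0.008,0.4],
])

```text
time: 4.15
ee_pos: [588.6, 26.1, 160.4]
ee_rot: [0.728, 0.686, -0.0, 0.0]
force: [-0.9, -0.3, -0.3]
width: 51.5
finger_force: 0.0
```

```bash
python3 - <<'E'
from h import *
go(588.5,28,48,1.514)
f=grab('wrist')
cv2.imwrite('pics/w2.png',cv2.resize(f[0]['image'][...,::-1],(768,576)))
E
```

```text
t 4.15 pos [588.6  26.1 160.4] yaw 1.512 w 51.5 F [-0.9 -0.3 -0.3]
 turn [ 0.     0.    -0.002] shift mm [  1.9  -0.2 112.4]
```

View pics/w2.png

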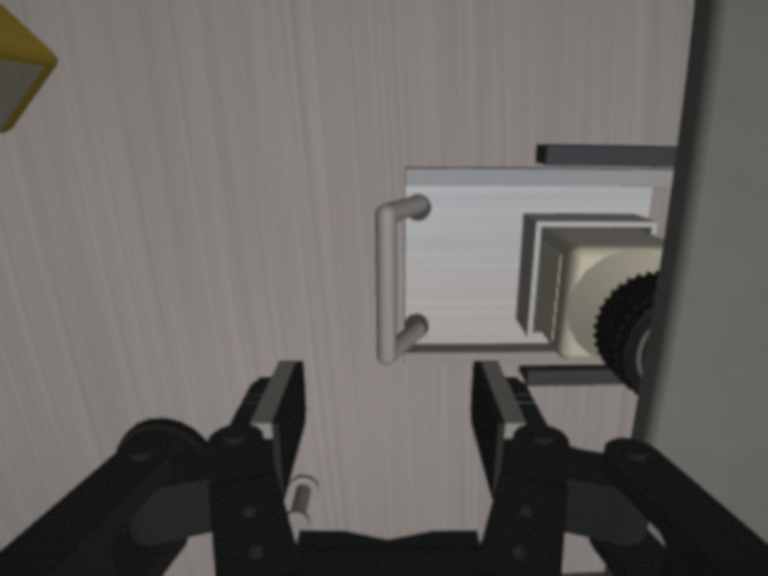

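The bar at x=388 is centred between the pads (midpoint about 389). I descend and grip.

Call:
carry_out([
  [0,0,0,0.0002,0,0.0112,0.4],
  [0,0,0,0.0002,0,0.0112,0.4],
  [0,0,0,0.0002,0,0.0112,0.4],
  [0,0,0,0.0002,0,0.0112,0.4],
  [0,0,0,0.0002,0,0.0112,0.4],
  [0,0,0,0.0002,0,0.0112,0.4],
  [0,0,0,0.0002,0,0.0112,0.4],
  [0,0,0,0.0002,0,0.0112,0.4],
  [0,0,0,0.0002,0,0.0112,0.4],
  [0,0,0,0.0002,0,0.0112,0.4],
])

```text
time: 5.2
ee_pos: [588.3, 28.1, 48.2]
ee_rot: [0.728, 0.686, 0.0, 0.0]
force: [0.3, -0.5, -0.2]
width: 51.3
finger_force: 0.0
```

Call:
carry_out([
  [0,0,0,0,0,0,0.6],
  [0,0,0,0,0,0,0.8],
  [0,0,0,0,0,0,1],
  [0,0,0,0,0,0,1],
  [0,0,0,0,0,0,1],
  [0,0,0,0,0,0,1],
  [0,0,0,0,0,0,1],
  [0,0,0,0,0,0,1],
  [0,0,0,0,0,0,1],
  [0,0,0,0,0,0,1],
])

```text
time: 6.2
ee_pos: [587.8, 28.1, 49.5]
ee_rot: [0.728, 0.686, -0.0, -0.0]
force: [-4.8, -0.8, 5.2]
width: 8.0
finger_force: 58.7
```

```bash
python3 -c "
from h import *
s=bot.observe();p=s['ee_pos'];a=-.056;d=.152*1000
go(p[0]-d*np.cos(a),p[1]-d*np.sin(a),p[2],1.514)"
```

```text
t 6.2 pos [587.8  28.1  49.5] yaw 1.512 w 8.0 F [-4.8 -0.8  5.2]
 turn [-0.001  0.    -0.002] shift mm [  -0.4 -152.     0.2]
```

Call:
carry_out([
  [0,0,0,0,-0.004,0,1],
  [0,0,0,0,-0.008,0,1],
  [0,0,0,0,-0.009,0,1],
  [0,0,0,0,-0.009,0,1],
  [0,0,0,0,-0.009,0,1],
  [0,0,0,0,-0.009,0,1],
  [0,0,0,0,-0.009,0,1],
  [0,0,0,0,-0.009,0,1],
  [0,0,0,0,-0.009,0,1],
  [0,0,0,0,-0.009,0,1],
])

```text
time: 7.2
ee_pos: [504.3, 32.8, 49.6]
ee_rot: [0.728, 0.686, 0.0, 0.001]
force: [5.3, -2.0, 0.2]
width: 7.6
finger_force: 59.5
```

Call:
carry_out([
  [0,0,0,0,-0.009,0,1],
  [0,0,0,0,-0.009,0,1],
  [0,0,0,0,-0.009,0,1],
  [0,0,0,0,-0.009,0,1],
  [0,0,0,0,-0.008,0,1],
  [0,0,0,0,-0.006,0,1],
  [0,0,0,0,-0.005,0,1],
  [0,0,0,0,-0.004,0,1],
  [0,0,0,0,-0.003,0,1],
  [0,0,0,0,0,0,1],
])

```text
time: 8.2
ee_pos: [441.9, 36.2, 49.5]
ee_rot: [0.728, 0.686, -0.001, 0.0]
force: [0.9, -4.7, 3.7]
width: 7.7
finger_force: 59.9
```

Call:
carry_out([
  [0,0,0,0,-0.001,0,1],
  [0,0,0,0,-0.001,0,1],
  [0,0,0,0,-0.001,0,1],
  [0,0,0,0,-0.001,0,1],
  [0,0,0,0,-0.001,0,1],
  [0,0,0,0,-0.001,0,1],
  [0,0,0,0,-0.001,0,1],
  [0,0,0,0,0,0,1],
  [0,0,0,0,0,0,1],
  [0,0,0,0,0,0,1],
])

```text
time: 9.2
ee_pos: [437.8, 36.4, 49.6]
ee_rot: [0.728, 0.686, 0.002, 0.002]
force: [7.6, -4.5, -3.1]
width: 7.9
finger_force: 59.1
```

Call:
carry_out([
  [0,0,0,0,-0.001,0,1],
  [0,0,0,0,-0.001,0,1],
  [0,0,0,0,-0.001,0,1],
  [0,0,0,0,-0.001,0,1],
  [0,0,0,0,0,0,1],
  [0,0,0,0,0,0,1],
  [0,0,0,0,0,0,1],
  [0,0,0,0,0,0,1],
  [0,0,0,0,0,0,1],
  [0,0,0,0,0,0,1],
])

```text
time: 10.2
ee_pos: [437.7, 36.4, 49.8]
ee_rot: [0.728, 0.686, 0.005, 0.006]
force: [18.4, -3.9, -18.0]
width: 7.5
finger_force: 58.2
```

It is at the stop: no motion and the force is rising. I relax the pull, release and rise.

Call:
carry_out([
  [0,0,0,0,0.0025,0,1],
  [0,0,0,0,0.0025,0,1],
  [0,0,0,0,0.002,0,1],
  [0,0,0,0,0,0,0.8],
  [0,0,0,0,0,0,0.6],
  [0,0,0,0,0,0,0.5],
  [0,0,0,0,0,0,0.4],
  [0,0,0,0,0,0,0.4],
  [0,0,0,0,0,0,0.4],
  [0,0,0,0,0,0,0.4],
])

```text
time: 11.2
ee_pos: [438.5, 37.0, 49.1]
ee_rot: [0.728, 0.686, -0.0, -0.0]
force: [0.1, 0.1, 0.4]
width: 51.0
finger_force: 0.0
```

Call:
carry_out([
  [0,0,0,0,0,-0.01,0.4],
  [0,0,0,0,0,-0.02,0.4],
  [0,0,0,0,0,-0.022,0.3],
  [0,0,0,0,0,-0.022,0.1],
  [0,0,0,0,0,-0.022,0],
  [0,0,0,0,0,-0.022,0],
  [0,0,0,0,0,-0.022,0],
  [0,0,0,0,0,-0.022,0],
  [0,0,0,0,0,-0.01,0],
  [0,0,0,0,0,0,0],
])

```text
time: 12.2
ee_pos: [439.8, 36.9, 223.1]
ee_rot: [0.728, 0.686, 0.001, 0.002]
force: [0.6, -0.7, -0.8]
width: 85.2
finger_force: 0.0
```

```bash
python3 - <<'E'
from h import *
import pickle
o=[]
for n in('wrist','top'):
    f=grab(n); pickle.dump(f,open(n+'2.pkl','wb')); P=cloud(*f)
    m=(P[...,2]>112)&(P[...,2]<128)&(abs(P[...,0]-542)<40)&(abs(P[...,1]-30)<40)
    q=P[m]; print(n,m.sum(),q.mean(0).round(1) if m.sum() else'',q.min(0).round(1),q.max(0).round(1))
    h=(P[...,2]>36)&(P[...,2]<52)&(abs(P[...,0]-438)<25)&(abs(P[...,1]-36)<45)
    print(' handle',h.sum(),P[h].mean(0).round(1) if h.sum() else '')
    v,u=np.nonzero(m); 
    if m.sum():
        print(u.min(),u.max(),v.min(),v.max())
        print(' minCircle@118',cv2.minEnclosingCircle(onz(np.c_[u,v],118,*f[1:])[:,:2].astype(np.float32)))
    o.append(f[0]['image'])
im=np.vstack([cv2.resize(o[0],(400,300)),cv2.resize(o[1],(400,300))])
cv2.imwrite('pics/c2.png',im[...,::-1])
go(542.5,30.5,200,1.514)
E
```

```text
wrist 2942 [542.   31.2 118.5] [520.5   7.8 112. ] [564.8  52.4 121. ]
 handle 1022 [439.4  38.5  45.7]
369 432 166 227
 minCircle@118 ((542.25, 30.7627010345459), 23.760150909423828)
top 264 [543.6  31.6 117.1] [524.3  10.3 112.6] [565.1  52.8 122.5]
 handle 0 
251 269 184 201
 minCircle@118 ((542.8787231445312, 31.661569595336914), 22.177047729492188)
t 12.3 pos [438.1  37.  220.6] yaw 1.512 w 85.7 F [-0.1 -0.6 -1. ]
 turn [-0.001 -0.    -0.002] shift mm [ -0.3 104.6  20.5]
```

View pics/c2.png

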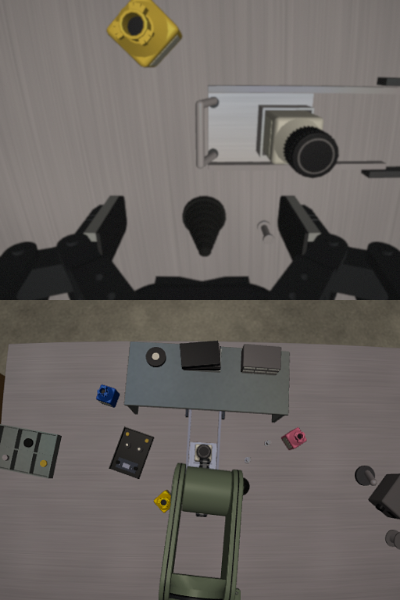

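The tray is fully out. The cap top is at wrist (312,153), and the pose from both views is (542.5, 31, 118), which agrees with handle + 105 mm and z 6+112. Next I move over the cap and down.

Call:
carry_out([
  [0,0,0,0,0.006,0,0.3],
  [0,0,0,0,0.012,0,0.3],
  [0,0,0,0,0.015,0,0.3],
  [0,0,0,0,0.015,0,0.3],
  [0,0,0,0,0.015,0,0.3],
  [0,0,0,0,0.015,0,0.3],
  [0,0,0,0,0.012,0.003,0.3],
  [0,0,0,0,0.009,0.006,0.3],
  [0,0,0,0,0.004,0.006,0.3],
  [0,0,0,0,0,0.005,0.3],
])

```text
time: 13.3
ee_pos: [541.3, 30.9, 199.8]
ee_rot: [0.728, 0.686, -0.001, -0.001]
force: [-0.2, 1.0, 0.0]
width: 59.6
finger_force: 0.0
```

```bash
python3 - <<'E'
from h import *
f=grab('wrist'); cv2.imwrite('pics/w3.png',cv2.resize(f[0]['image'][...,::-1],(640,480)))
P=cloud(*f)
m=(P[...,2]>114)&(P[...,2]<126)&(abs(P[...,0]-542)<27)&(abs(P[...,1]-30)<27)
v,u=np.nonzero(m); print(m.sum(),P[m].mean(0),u.min(),u.max(),v.min(),v.max(),cv2.minEnclosingCircle(onz(np.c_[u,v],118,*f[1:])[:,:2].astype(np.float32)))
go(542.4,30.8,117,1.514)
E
```

```text
3498 [543.81800172  30.93907059 118.76031547] 227 296 176 242 ((543.8077392578125, 30.690689086914062), 22.539194107055664)
t 13.35 pos [540.2  31.  198.9] yaw 1.512 w 59.9 F [-0.3  1.1 -0.8]
 turn [-0.004 -0.    -0.002] shift mm [-0.1  2.5 81.9]
```

View pics/w3.png

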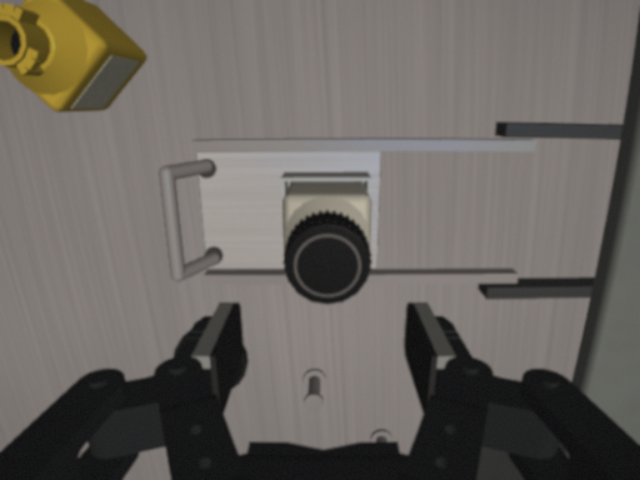

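The cap is at x=327 against the pads' midpoint 322, so it needs about +2.5 mm in tool y. I descend and close.

Call:
carry_out([
  [0,0,0,0,0.0025,0.006,0.3],
  [0,0,0,0,0,0.01,0.3],
  [0,0,0,0,0,0.01,0.3],
  [0,0,0,0,0,0.01,0.3],
  [0,0,0,0,0,0.01,0.3],
  [0,0,0,0,0,0.01,0.3],
  [0,0,0,0,0,0.01,0.3],
  [0,0,0,0,0,0.01,0.3],
  [0,0,0,0,0,0.005,0.3],
  [0,0,0,0,0,0,0.3],
])

```text
time: 14.35
ee_pos: [543.1, 30.8, 118.9]
ee_rot: [0.728, 0.686, -0.001, -0.001]
force: [-1.0, 0.4, -0.2]
width: 59.9
finger_force: 0.0
```

Call:
carry_out([
  [0,0,0,0,0,0,0.35],
  [0,0,0,0,0,0,0.4],
  [0,0,0,0,0,0,0.45],
  [0,0,0,0,0,0,0.5],
  [0,0,0,0,0,0,0.55],
  [0,0,0,0,0,0,0.7],
  [0,0,0,0,0,0,1],
  [0,0,0,0,0,0,1],
  [0,0,0,0,0,0,1],
  [0,0,0,0,0,0,1],
])

```text
time: 15.35
ee_pos: [544.1, 30.7, 120.5]
ee_rot: [0.728, 0.686, 0.0, 0.0]
force: [-1.4, -0.3, 6.5]
width: 42.0
finger_force: 59.9
```

Call:
carry_out([
  [0,0,0,0,0,0.001,1],
  [0,0,0,0,0,0.001,1],
  [0,0,0,0,0,0.001,1],
  [0,0,0,0,0,0.001,1],
  [0,0,0,0,0,0.001,1],
  [0,0,0,0,0,0,1],
  [0,0,0,0,0,0,1],
  [0,0,0,0,0,0,1],
  [0,0,0,0,0,0,1],
  [0,0,0,0,0,0,1],
])

```text
time: 16.35
ee_pos: [544.5, 30.7, 116.5]
ee_rot: [0.728, 0.686, 0.0, 0.0]
force: [-3.0, 0.0, 10.7]
width: 41.6
finger_force: 60.5
```

```bash
python3 - <<'E'
from h import *
for i in range(4):
    go(542.4,30.8,117,1.514); f=grab('wrist')
E
```

```text
t 16.35 pos [544.5  30.7 116.5] yaw 1.512 w 41.6 F [-3.   0.  10.7]
 turn [ 0.001  0.    -0.002] shift mm [-0.  -2.1 -0.5]
t 16.4 pos [544.4  30.7 116.5] yaw 1.512 w 41.7 F [-4.1  0.7 10.2]
 turn [ 0.001  0.    -0.002] shift mm [-0.  -2.  -0.5]
t 16.45 pos [544.4  30.7 116.6] yaw 1.512 w 41.5 F [-2.8  0.2 10.2]
 turn [ 0.001  0.    -0.002] shift mm [-0.  -2.  -0.4]
t 16.5 pos [544.4  30.7 116.5] yaw 1.512 w 41.7 F [-3.9 -0.6 10.3]
 turn [ 0.001  0.    -0.002] shift mm [-0.  -2.  -0.5]
```

Call:
carry_out([
  [0,0,0,0,-0.0005,0.0005,1],
  [0,0,0,0,-0.0005,0.0005,1],
  [0,0,0,0,-0.0003,0.0005,1],
  [0,0,0,0,0,0.0005,1],
  [0,0,0,0,0,0.0002,1],
  [0,0,0,0,0,0,1],
  [0,0,0,0,0,0,1],
  [0,0,0,0,0,0,1],
  [0,0,0,0,0,0,1],
  [0,0,0,0,0,0,1],
])

```text
time: 17.55
ee_pos: [543.8, 30.7, 115.0]
ee_rot: [0.728, 0.686, 0.001, 0.001]
force: [-3.7, 0.5, 12.2]
width: 41.7
finger_force: 60.8
```

Call:
carry_out([
  [0,0,-0.05,0,0,0.0003,1],
  [0,0,-0.12,0,0,0,1],
  [0,0,-0.13,0,0,0,1],
  [0,0,-0.13,0,0,0,1],
  [0,0,-0.13,0,0,0,1],
  [0,0,-0.13,0,0,0,1],
  [0,0,-0.13,0,0,0,1],
  [0,0,-0.13,0,0,0,1],
  [0,0,-0.12,0,0,0,1],
  [0,0,0,0,0,0,1],
])

```text
time: 18.55
ee_pos: [544.1, 30.5, 114.8]
ee_rot: [0.275, 0.961, 0.0, 0.002]
force: [-3.7, 0.1, 12.1]
width: 41.7
finger_force: 60.8
```

```bash
python3 - <<'E'
from h import *
go(542.4,30.8,117,1.514); print(bot.observe()['wrist_torque'],bot.observe()['joints'].round(2))
f=grab('wrist'); cv2.imwrite('pics/w4.png',cv2.resize(f[0]['image'][...,::-1],(640,480)))
E
```

```text
t 18.55 pos [544.1  30.5 114.8] yaw 2.584 w 41.7 F [-3.7  0.1 12.1]
 turn [0.003 0.002 1.07 ] shift mm [ 1.6 -0.6 -2.2]
[-0.00636733  0.50374733  0.08274995] [-0.1   0.3   1.74 -0.    1.09 -1.12]
```

View pics/w4.png

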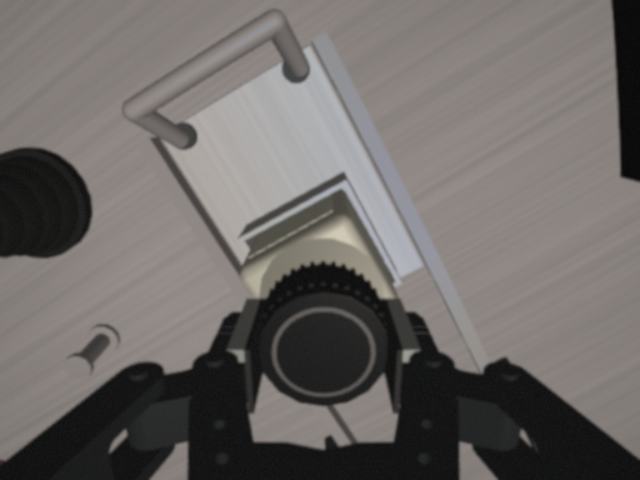

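The cap turned 1.07 rad with hardly any reaction torque, and the bottle is still square in the well. I lift gently and check the load.

Call:
carry_out([
  [0,0,0,0,0,-0.002,1],
  [0,0,0,0,0,-0.002,1],
  [0,0,0,0,0,-0.002,1],
  [0,0,0,0,0,-0.002,1],
  [0,0,0,0,0,-0.002,1],
  [0,0,0,0,0,-0.002,1],
  [0,0,0,0,0,-0.002,1],
  [0,0,0,0,0,-0.002,1],
  [0,0,0,0,0,-0.002,1],
  [0,0,0,0,0,0,1],
])

```text
time: 19.6
ee_pos: [542.6, 30.8, 130.8]
ee_rot: [0.276, 0.961, 0.0, 0.0]
force: [-0.4, -0.4, -0.6]
width: 41.8
finger_force: 60.7
```

Call:
carry_out([
  [0,0,0,0,0,-0.002,1],
  [0,0,0,0,0,-0.002,1],
  [0,0,0,0,0,-0.002,1],
  [0,0,0,0,0,-0.002,1],
  [0,0,0,0,0,-0.002,1],
  [0,0,0,0,0,-0.002,1],
  [0,0,0,0,0,-0.002,1],
  [0,0,0,0,0,-0.002,1],
  [0,0,0,0,0,0,1],
  [0,0,0,0,0,0,1],
])

```text
time: 20.6
ee_pos: [542.6, 30.8, 146.7]
ee_rot: [0.276, 0.961, 0.0, 0.0]
force: [-0.5, 0.6, -0.8]
width: 41.7
finger_force: 60.6
```

```bash
python3 - <<'E'
from h import *
for i in range(3):
    go(543,30.7,184,2.58); f=grab('wrist')
cv2.imwrite('pics/w5.png',cv2.resize(f[0]['image'][...,::-1],(640,480)))
E
```

```text
t 20.6 pos [542.6  30.8 146.7] yaw 2.582 w 41.7 F [-0.5  0.6 -0.8]
 turn [0.    0.    0.002] shift mm [ -0.4   0.1 -37.3]
t 20.65 pos [542.5  30.8 146.5] yaw 2.582 w 41.7 F [-0.3  1.3 -0.7]
 turn [-0.    -0.     0.002] shift mm [ -0.5   0.2 -37.5]
t 20.7 pos [542.5  30.8 146.5] yaw 2.582 w 41.7 F [-0.   0.4 -0.7]
 turn [-0.    -0.     0.002] shift mm [ -0.5   0.2 -37.5]
```

View pics/w5.png

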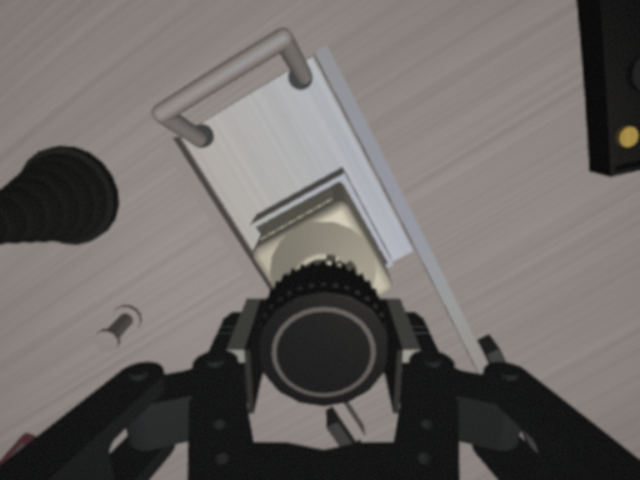

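The cap is off. The force is only its own weight, and the bottle still stands in the well with the neck showing at (335,262). I raise it to 50 mm above the mouth.

Call:
carry_out([
  [0,0,0,0,0,-0.003,1],
  [0,0,0,0,0,-0.006,1],
  [0,0,0,0,0,-0.007,1],
  [0,0,0,0,0,-0.007,1],
  [0,0,0,0,0,-0.006,1],
  [0,0,0,0,0,-0.005,1],
  [0,0,0,0,0,-0.003,1],
  [0,0,0,0,0,-0.0005,1],
  [0,0,0,0,0,0,1],
  [0,0,0,0,0,0,1],
])

```text
time: 21.75
ee_pos: [542.3, 30.8, 183.7]
ee_rot: [0.276, 0.961, -0.0, -0.0]
force: [0.2, 0.1, -0.0]
width: 41.7
finger_force: 60.7
```

```bash
python3 - <<'E'
from h import *
go(542.6,30.8,184,2.58)
f=grab('scene'); g=grab('wrist')
a=cv2.resize(f[0]['image'][110:260,160:360],(640,480),interpolation=cv2.INTER_CUBIC)
cv2.imwrite('pics/end.png',a[...,::-1])
P=cloud(*g); m=(P[...,2]>90)&(P[...,2]<112)&(abs(P[...,0]-542)<25)&(abs(P[...,1]-30)<30)
print('neck',m.sum(),P[m].mean(0).round(1),P[m].min(0).round(1),P[m].max(0).round(1))
for z in (45,):
    h=(P[...,2]>38)&(P[...,2]<52)&(abs(P[...,0]-438)<20)&(abs(P[...,1]-36)<40); print('handle',P[h].mean(0).round(1))
c=(P[...,2]>165)&(abs(P[...,0]-542)<30)&(abs(P[...,1]-30)<30); print('cap top',np.percentile(P[c][:,2],[50,90]).round(1))
E
```

```text
t 21.75 pos [542.3  30.8 183.7] yaw 2.582 w 41.7 F [ 0.2  0.1 -0. ]
 turn [-0.    -0.001  0.002] shift mm [-0.3  0.1 -0.3]
neck 785 [535.3  33.2 102.6] [528.9  13.   90. ] [551.3  47.4 108. ]
handle [439.4  36.5  46. ]
cap top [201.3 242. ]
```

View pics/end.png

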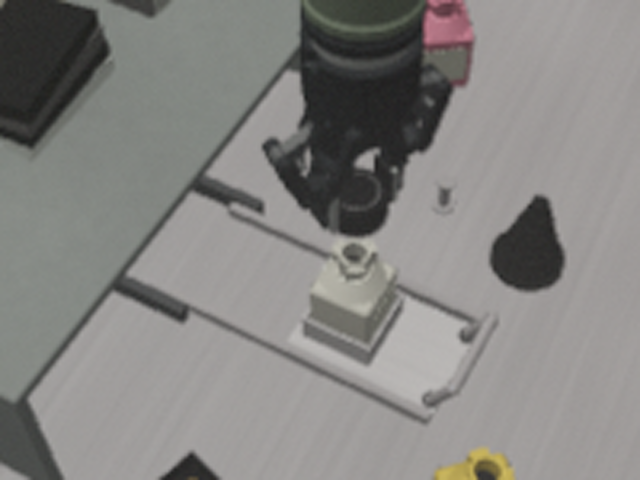

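The view shows the cap held above the open bottle, whose mouth is at (355,252). The bottle is in its well, the tray is out (handle at 439.4 as measured after the pull), and the cone and post are undisturbed. I hand it in.

```bash
python3 -c "
from rig import bot
print(bot.hand_in())"
```

```text
the job is handed in; nothing more can be done
None
```

The job is handed in: the tray is out at its stop, and the cap is unlocked, lifted off and held still about 5 cm above the open mouth, with the bottle standing in its well; it took about 22 of the 48 s, and I saw nothing else disturbed.

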